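Put the brass ring weights away in their tube

ROBOT

A 6-joint arm with a two-finger parallel gripper is mounted at the origin on the work surface. World frame = base frame: x ahead of the robot, y to its left, z up, the work surface at z = 0. Lengths are in m, angles in rad, forces in N, time in s.
With the tool pointing down it reaches from about 0.35 to 0.85 m from the base axis. Payload 8.1 kg.
Tool frame: the origin (TCP) lies at the very end of the fingers, on their centre line; the grasp point (between the pads) lies 19 mm behind it; y points along the fingers, z is the direction in which the jaws open and shut, and the axes are right-handed (so a half turn about y gives the same grasp; the last joint's range is limited). The gripper opens to 85 mm and grips with 20 to 120 N. Pads are 22 mm wide; open, the fingers measure 114 mm over their backs; the gripper's body (76 mm by 85 mm) begins 54 mm behind the grasp point. The pads swing forward as they close: fully open they stand 13 mm farther back than shut.
Start: joints at [1.22, 0.13, 1.488, -0, 1.523, -0.085], TCP at [0.158, 0.579, 0.231] pointing down, gripper open.
Joint ranges: [-2.96, 2.96], [-0.89, 2.26], [0.02, 2.5], [-1.34, 4.48], [0, 2.73], [-2.66, 2.66]. Speed limits (rad/s): [2.39, 2.39, 2.79, 3.14, 3.14, 3.14].

INTERFACE

Orientations are given as a 3x3 rotation matrix whose columns are the frame's x, y, z axes.
In Python, from cell import arm gives the robot as it stands.
- The arm moves only by the shell command python3 -m pendant 'ROWS' [OPENING] [FORCE]. ROWS is JSON, a list of rows, each a list of 2 entries, a list of its own where there are three numbers: the shift along the tool's x, y, z in mm, then the turn about the tool's y in degrees. In form: [[[tx, ty, tz], twist], ...]. A call has 1 to 8 rows; each row is the pose to reach, as a shift and turn from the pose measured when the call began, along the tool's axes at that moment; what a row does not reach only later rows make up. A row lasts 1/10 s, in which the tool goes at most 50 mm and 8.59 degrees, less where a joint would pass 70% of its speed; a pose out of reach is approached as far as the arm can. A call with a gripper value outside its range is refused whole. OPENING is the finger opening in mm, from 0 to 85.4, set as the call begins (- or left out, the last holds). The fingers move at their own pace and stop on an object; FORCE is the grip in N (left out, the last holds). Time passes only in rows, so rows that repeat a pose let the fingers close. It gives the time, the measured TCP pose, the force and the opening at its end, in the units of the state.
- arm.read_state(): the state, without advancing time (a new reading comes with each control period).
- arm.camera(name): name is "scene" or "side" or "wrist"; returns (picture, depth): 384x512x3 uint8, red, green, blue; 384x512 float32, m along the optical axis (not along the pixel's ray), 0 where there is no reading.
- arm.calibration(name): a dict with "fx", "fy", "cx", "cy" (pixels), "origin" and "rotation" of the camera in the world. Camera axes: x right, y up, looking along -z (the intrinsics and any distortion apply to the point x, -y, -z); pixel columns grow to the right and rows downward; lengths in m; the calibration is good to about 2 mm. A picture is of the moment at which its call begins: read the wrist's pose just before it. calibration takes no time and is no camera call; for the wrist camera it gives the pose at the moment of the call.
- arm.sign_off(): hands the job in, once; it reports no verdict.
Trained networks look in the newest picture that a camera, given by its name, has taken for a name from the list of things; names that differ only in an ending like _2 or _b are one class to them, and where a whole thing is asked for, a point or a joint stands for the part that bears it (a point fixed in the world has none). Each returns a list of dicts, best first, with "confidence" (0 to 1); they miss things now and then, are a little off and sometimes report something else, mostly with a low value. They report only what shows in the picture. A call takes as long as a camera call. They do not tell look-alikes from the thing itself.
- arm.look_for(camera, query): "at" ([x, y, z] in m, in world coordinates, good to about 4 mm: the middle of the surface that is visible of it).
- arm.cut_out(camera, query): "region" (384x512 bool, what is visible of it).
- arm.place_of(camera, query): "at" ([x, y, z] in m, in world coordinates, good to about 4 mm: a listed point, or the origin of a listed thing).
The state is a dict: "time_s": time; "joint_pos": joint angles; "qvel": joint speeds; "effort": joint torques, N m; "eef_pos": TCP position; "ee_rot": TCP orientation; "contact_force": force on the tool from outside, world axes, zero at the start; "wrist_torque": the same for the moment, N m; "opening": finger opening in m.
Only numpy, scipy, OpenCV 4.12 (cv2) and the standard library are available. Lean on these libraries where they do the work, as an engineer would, in place of code of your own. Each camera call takes 0.05 s, during which the arm holds its last target.

TASK

In the dye weighing room, put both brass ring weights of the balance away in the blue storage tube: drop them in through its flared mouth, one on top of the other in either order, so that both lie flat at the bottom as one column. Leave the black steel ring and the pink dye jar where they are.

Things in the scene. Friction and masses are not known exactly. Their poses are not given: they have to be found in the camera images.
- brass_a_center (a point): centre (half-way up) of the first brass ring weight: a flat yellow brass ring lying on the table, outer diameter 56 mm, hole 22 mm, 14 mm thick, about 0.25 kg, loose; its z axis is the ring's axis (up or down makes no difference). At the start its centre is 7 mm above the table
- brass_b_center (a point): centre of the second brass ring weight, identical to the first
- steel_ring_center (a point): centre of the black steel ring weight, of the same size and lying flat on the table too, loose; it stays where it is
- tube_mouth (a point): centre of the upper rim of the blue, slippery plastic tube fixed upright on the table; z up. Rim 54 mm above the table, 92 mm wide outside, about 84 inside; from there a funnel narrows over 20 mm to a straight round bore 66 mm wide, down to its floor 6 mm above the table. Foot 92 mm wide, 6 mm high. A ring let go level just above the rim, within 10 mm of centre, falls in; fingers need not enter
- jar_center (a point): centre (half-way up) of a loose closed jar of pink dye with a white cap, 50 mm in diameter, 65 mm tall, standing on the table; it stays where it is
- calculator: beige desk calculator, fixed, 190 x 150 mm, 22 mm high with a 49 mm high display hump; origin at the centre of its underside; not part of the work
Mind the look-alikes: they are no part of the job. What is shaped like the part that bears brass_a_center but white is not meant. Leave any white look-alike of the part that bears brass_b_center alone.

How it is judged:
By the outcome, as a careful person would: the job done as asked, in the order asked, and still so for the second after the job is handed in, with the robot touching nothing.
It also fails if it takes over 48 s, if anything falls off the work surface, if the arm or the gripper's body presses on something with over 40 N, if the wrist force passes 120 N, or if a joint passes its speed limit or range.

## Working session

There is one attempt and no reset: what is moved stays moved. The work goes in short steps, Python scripts to look and compute and a shell command to move; the robot and the scene stay as the last step left them, time stands still between calls to the robot, and variables do not carry over. Pictures are saved under pics/ and viewed, and the job is handed in when it is done.

```bash
mkdir -p pics; ls; python3 - <<'E'
from cell import arm
import cv2,numpy as np
s=arm.read_state(); print(s['time_s'],s['eef_pos'],np.round(s['ee_rot'],3).tolist(),s['opening'])
for n in ['scene','side']:
    p,d=arm.camera(n); cv2.imwrite(f'pics/{n}1.png',p[:,:,::-1])
    np.save(f'pics/{n}1_d.npy',d)
    for q in ['brass_a_center','tube_mouth','steel_ring_center','jar_center','calculator']:
        print(n,q,[(np.round(r['at'],4).tolist(),round(r['confidence'],2)) for r in arm.place_of(n,q)])
E
```

```text
pics
0.0 [0.1574068  0.57842792 0.23025876] [[0.965, -0.001, 0.263], [-0.263, -0.002, 0.965], [-0.0, -1.0, -0.002]] 0.08526850669209904
scene brass_a_center [([0.5312, -0.0564, 0.0072], 0.77), ([0.4384, -0.0259, 0.0064], 0.67)]
scene tube_mouth [([0.527, 0.1643, 0.0553], 0.73)]
scene steel_ring_center [([0.587, -0.1757, 0.0087], 0.69)]
scene jar_center [([0.7527, 0.1718, 0.0338], 0.57)]
scene calculator [([0.5533, -0.4292, -0.0019], 0.97), ([0.6563, -0.0067, 0.0014], 0.71)]
side brass_a_center [([0.4433, -0.0263, 0.0055], 0.74), ([0.5264, -0.062, 0.0018], 0.63)]
side tube_mouth [([0.5259, 0.161, 0.0565], 0.61)]
side steel_ring_center [([0.5869, -0.1745, 0.0065], 0.74)]
side jar_center [([0.751, 0.1659, 0.0373], 0.96)]
side calculator [([0.5506, -0.4249, -0.0016], 0.82)]
```

View pics/scene1.png

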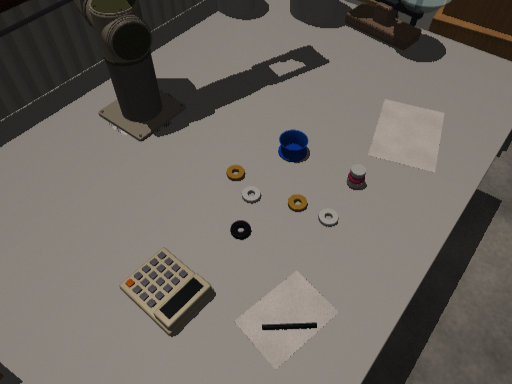

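View pics/side1.png

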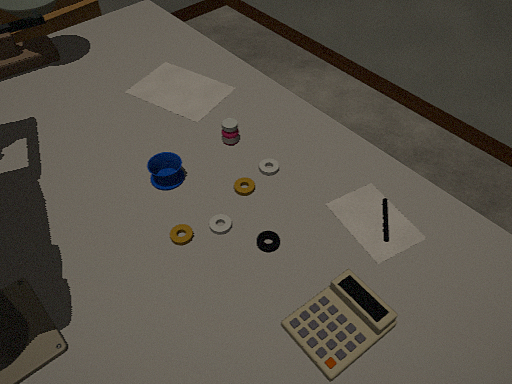

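The scene picture shows brass rings at (235,172) and (298,202), white look-alikes at (251,194) and (328,217), the black ring at (241,230), the tube at (293,145) and the jar at (357,176). The networks don't tell white from brass, so I'll measure by colour and confirm in an enlarged crop.

```bash
cat > h.py <<'E'
from cell import arm
import cv2,numpy as np
def world(c,u,v,d):
    u=np.asarray(u,float);v=np.asarray(v,float)
    p=np.stack([(u-c['cx'])/c['fx']*d,-(v-c['cy'])/c['fy']*d,-d],-1)
    return p@np.array(c['rotation']).T+np.array(c['origin'])
def planez(c,u,v,z):
    r=world(c,u,v,np.ones_like(np.asarray(u,float)))-np.array(c['origin'])
    o=np.array(c['origin']); return o+r*((z-o[2])/r[...,2])[...,None]
def proj(c,P):
    q=(np.asarray(P)-np.array(c['origin']))@np.array(c['rotation'])
    return c['cx']-c['fx']*q[...,0]/q[...,2], c['cy']+c['fy']*q[...,1]/q[...,2]
E
python3 - <<'E'
from h import *
for n in ['scene','side']:
    c=arm.calibration(n)
    if n=='scene': print({k:v for k,v in c.items()})
    im=cv2.imread(f'pics/{n}1.png'); d=np.load(f'pics/{n}1_d.npy')
    hsv=cv2.cvtColor(im,cv2.COLOR_BGR2HSV)
    for nm,lo,hi in [('brass',(12,130,80),(30,255,255)),('blue',(105,150,40),(130,255,255)),('white',(0,0,150),(180,50,255)),('black',(0,0,0),(180,255,25))]:
        m=cv2.inRange(hsv,lo,hi)
        if nm in('white',):pass
        N,L,st,ce=cv2.connectedComponentsWithStats(m)
        for i in range(1,N):
            if 60<st[i,4]<900 and st[i,2]<60:
                v,u=np.nonzero(L==i); k=d[v,u]>0
                cx=st[i,0]+(st[i,2]-1)/2; cy=st[i,1]+(st[i,3]-1)/2
                P=world(c,u[k],v[k],d[v[k],u[k]])
                mid=(P.min(0)+P.max(0))/2
                print(n,nm,(round(cx),round(cy)),st[i,4],'bbox@z7',planez(c,cx,cy,.009).round(4),'depth mean',P.mean(0).round(4),'mid',mid.round(4))
a=cv2.imread('pics/scene1.png')[120:250,210:370]; b=cv2.imread('pics/side1.png')[110:260,140:300]
cv2.imwrite('pics/crop1.png',np.hstack([cv2.resize(a,(400,325),interpolation=3),cv2.resize(b,(347,325),interpolation=3)]))
E
```

```text
{'fx': 428.13147409568523, 'fy': 428.13147409568523, 'cx': 257.51468130775675, 'cy': 195.7498221494186, 'origin': array([ 1.02052612, -0.66831993,  1.0001607 ]), 'rotation': array([[ 0.79067195, -0.4853794 ,  0.37315508],
       [ 0.61221574,  0.62138257, -0.48895358],
       [ 0.00545594,  0.61505328,  0.78846667]])}
scene brass (236, 172) 151 bbox@z7 [ 0.4403 -0.0206  0.009 ] depth mean [ 0.4425 -0.025   0.0155] mid [ 0.4416 -0.0239  0.0145]
scene brass (297, 202) 184 bbox@z7 [ 0.6559 -0.0013  0.009 ] depth mean [ 0.6578 -0.0043  0.0152] mid [ 0.6574 -0.0047  0.0147]
scene blue (292, 146) 462 bbox@z7 [0.5144 0.179  0.009 ] depth mean [0.5181 0.172  0.0332] mid [0.5256 0.1616 0.0304]
scene white (250, 192) 141 bbox@z7 [ 0.5277 -0.0568  0.009 ] depth mean [ 0.5318 -0.0609  0.0155] mid [ 0.5315 -0.0609  0.0162]
scene white (328, 216) 152 bbox@z7 [0.7535 0.0118 0.009 ] depth mean [0.7549 0.0087 0.0149] mid [0.7551 0.0088 0.0148]
scene black (14, 6) 202 bbox@z7 [-0.9619  0.1264  0.009 ] depth mean [-0.4838 -0.0764  0.2596] mid [-0.5529 -0.0374  0.2221]
scene black (399, 12) 320 bbox@z7 
[... 1142 characters left out ...]
16 -0.4733  0.009 ] depth mean [ 0.474  -0.4772  0.0276] mid [ 0.4747 -0.4768  0.0269]
side blue (165, 170) 724 bbox@z7 [0.531  0.1823 0.009 ] depth mean [0.5277 0.1731 0.0304] mid [0.5256 0.1631 0.0286]
side black (24, 24) 375 bbox@z7 [0.5641 1.2223 0.009 ] depth mean [0.5051 0.9527 0.134 ] mid [0.5602 1.1301 0.0448]
side black (386, 220) 178 bbox@z7 [ 0.8455 -0.3198  0.009 ] depth mean [ 0.8421 -0.3207  0.0114] mid [ 0.8465 -0.3182  0.0094]
side black (268, 241) 320 bbox@z7 [ 0.584  -0.1772  0.009 ] depth mean [ 0.5817 -0.1797  0.0136] mid [ 0.5831 -0.1777  0.0089]
side black (362, 298) 740 bbox@z7 [ 0.6353 -0.4242  0.009 ] depth mean [ 0.6133 -0.4341  0.0517] mid [ 0.6134 -0.4319  0.052 ]
```

View pics/crop1.png

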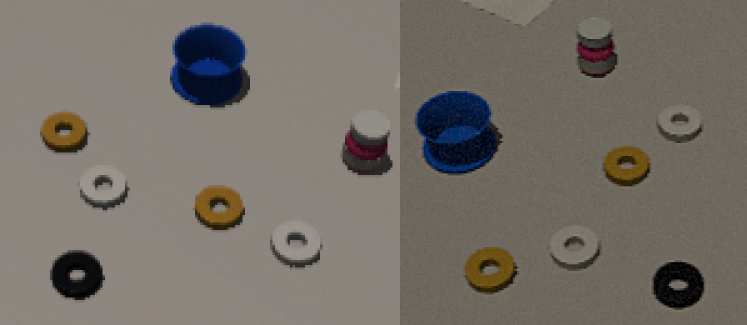

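The crop confirms it: the two brass-yellow rings are at (0.441,-0.024) and (0.657,-0.004). The rings at (0.53,-0.06) and (0.755,0.009) are the white look-alikes. The tube stands at about (0.526,0.163). The current jaw direction clears all neighbours, so no twist is needed.

```bash
cat > to.py <<'E'
import sys; from h import *
s=arm.read_state(); t=np.array(eval(sys.argv[1])); R=np.array(s['ee_rot'])
print('shift mm',(R.T@(t-s['eef_pos'])*1000).round(1),'t',s['time_s'],s['eef_pos'].round(4) ,'F',np.round(s['contact_force'],1),'open',round(s['opening'],4), 'q',np.round(s['joint_pos'],2))
E
python3 to.py '[0.441,-0.024,0.13]'
```

```text
shift mm [ 431.8  101.3 -507.4] t 0.6 [0.1576 0.579  0.2313] F [-0.1  0.3  0.4] open 0.0856 q [ 1.22  0.13  1.49 -0.    1.52 -0.09]
```

```bash
python3 -m pendant '[[[216,0,-254],0],[[216,0,-254],0],[[216,0,-254],0],[[216,0,-254],0],[[216,0,-254],0],[[216,0,-254],0],[[216,0,-254],0],[[216,0,-254],0]]' 78; python3 to.py '[0.441,-0.024,0.13]'
```

```text
time_s: 1.4
eef_pos: [0.3009, 0.2741, 0.2317]
ee_rot: [[0.964, 0.002, 0.267], [-0.267, -0.0, 0.964], [0.002, -1.0, 0.0]]
contact_force: [0.5, 0.3, -1.0]
opening: 0.0778
shift mm [ 214.4  102.  -249.9] t 1.4 [0.3009 0.2741 0.2317] F [ 0.5  0.3 -1. ] open 0.0778 q [ 0.61 -0.42  1.98 -0.    1.57 -0.69]
```

```bash
python3 -m pendant '[[[214,102,-250],0],[[214,102,-250],0],[[214,102,-250],0],[[214,102,-250],0],[[214,102,-250],0],[[214,102,-250],0],[[214,102,-250],0],[[214,102,-250],0]]'; python3 - <<'E'
from h import *
s=arm.read_state(); c=arm.calibration('wrist'); p,d=arm.camera('wrist')
cv2.imwrite('pics/w1.png',p[:,:,::-1]); np.save('pics/w1.npy',d)
print(s['eef_pos'],c['origin'],np.round(c['rotation'],3).tolist())
hsv=cv2.cvtColor(p,cv2.COLOR_RGB2HSV); m=cv2.inRange(hsv,(12,130,60),(32,255,255))
N,L,st,ce=cv2.connectedComponentsWithStats(m)
for i in range(1,N):
    if st[i,4]>200:
        v,u=np.nonzero(L==i);k=d[v,u]>0;P=world(c,u[k],v[k],d[v[k],u[k]])
        P=P[np.abs(P[:,2]-.014)<.004]
        if len(P)>50: print(ce[i],st[i],((P.min(0)+P.max(0))/2).round(4),P.mean(0).round(4),np.ptp(P,0).round(4))
E
```

```text
time_s: 2.2
eef_pos: [0.4409, -0.0278, 0.1281]
ee_rot: [[0.962, -0.001, 0.272], [-0.272, -0.001, 0.962], [-0.0, -1.0, -0.001]]
contact_force: [-1.2, 0.6, -0.6]
opening: 0.0777
[ 0.44092957 -0.02777151  0.12806554] [ 0.36819131 -0.00747123  0.27228861] [[0.272, -0.919, -0.285], [0.962, 0.259, 0.082], [-0.002, -0.296, 0.955]]
[243.48616601 183.2173913 ] [235 161  17  42 506] [ 0.4344 -0.0405  0.0157] [ 0.4349 -0.0411  0.0155] [0.0397 0.0207 0.0037]
```

View pics/w1.png

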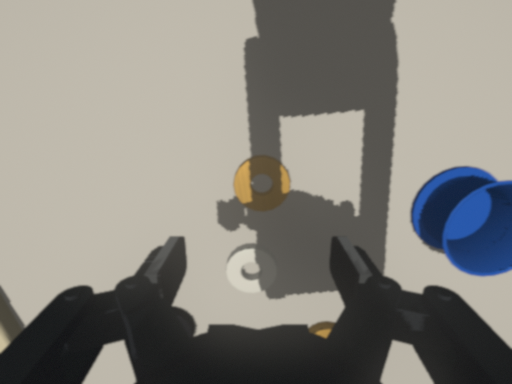

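The wrist view shows brass A at (262,183), partly in the gripper's shadow, with the white ring at (250,270) behind it. The tube at right (465,220) is empty. I'll re-segment with a shadow-tolerant threshold.

```bash
cat > ring.py <<'E'
import sys; from h import *
def fit(p,d,c,lo=20):
    hsv=cv2.cvtColor(p,cv2.COLOR_RGB2HSV); m=cv2.inRange(hsv,(8,110,lo),(35,255,255)); m=cv2.morphologyEx(m,cv2.MORPH_CLOSE,np.ones((3,3)))
    N,L,st,ce=cv2.connectedComponentsWithStats(m)
    for i in range(1,N):
        if st[i,4]>300:
            co,_=cv2.findContours((L==i).astype(np.uint8),cv2.RETR_EXTERNAL,cv2.CHAIN_APPROX_NONE)
            q=co[0][:,0,:]; P=planez(c,q[:,0],q[:,1],.014)
            xy,r=cv2.minEnclosingCircle(P[:,:2].astype(np.float32)*1000)
            v,u=np.nonzero(L==i);k=d[v,u]>0;W=world(c,u[k],v[k],d[v[k],u[k]])
            print(ce[i].round(),st[i,4],'circle@z14',np.round(xy,1),'r',round(r,1),'depthmid',(np.percentile(W,2,0)+np.percentile(W,98,0)).round(4)/2,'top z',np.median(W[:,2]).round(4))
E
python3 - <<'E'
from ring import *
p=cv2.imread('pics/w1.png')[:,:,::-1].copy(); fit(p,np.load('pics/w1.npy'),arm.calibration('wrist'))
E
python3 to.py '[0.441,-0.024,0.13]'
```

```text
[244. 183.] 596 circle@z14 [434.2 -36.9] r 22.0 depthmid [ 0.43485 -0.0382   0.01615] top z 0.0162
[277. 189.] 563 circle@z14 [446.  -11.8] r 22.6 depthmid [ 0.44605 -0.0124   0.0162 ] top z 0.0163
shift mm [ 0.1 -1.2  1.7] t 2.25 [ 0.4405 -0.0256  0.1288] F [-0.6 -0.1  1.2] open 0.0784 q [-0.17 -0.24  2.03 -0.    1.35 -1.47]
```

The two halves average to (0.440,-0.0245), which agrees with the fixed cameras. Descending.

```bash
python3 -m pendant '[[[0,40,1.5],0],[[0,80,1.5],0],[[0,100,1.5],0],[[0,115,1.5],0],[[0,124,1.5],0],[[0,124,1.5],0],[[0,124,1.5],0]]'; python3 to.py '[0.4405,-0.0245,0.004]'
```

```text
time_s: 2.95
eef_pos: [0.4414, -0.0236, 0.0057]
ee_rot: [[0.963, 0.0, 0.27], [-0.27, 0.0, 0.963], [0.0, -1.0, 0.0]]
contact_force: [-0.5, -0.0, 0.5]
opening: 0.0781
shift mm [-0.6  1.7 -1.1] t 2.95 [ 0.4414 -0.0236  0.0057] F [-0.5 -0.   0.5] open 0.0781 q [-0.17 -0.05  2.12  0.    1.08 -1.47]
```

```bash
python3 -m pendant '[[[0,1,0],0],[[0,1,0],0],[[0,1,0],0],[[0,1,0],0],[[0,1,0],0],[[0,1,0],0]]' 45 50; python3 -m pendant '[[[0,0,0],0],[[0,0,0],0]]';python3 to.py '[0.4405,-0.0245,0.004]'
```

```text
time_s: 3.55
eef_pos: [0.4427, -0.0236, 0.0067]
ee_rot: [[0.963, 0.002, 0.27], [-0.27, -0.0, 0.963], [0.002, -1.0, 0.001]]
contact_force: [-3.8, 1.3, 12.7]
opening: 0.0525
time_s: 3.75
eef_pos: [0.4432, -0.0237, 0.0073]
ee_rot: [[0.963, 0.004, 0.27], [-0.27, -0.0, 0.963], [0.004, -1.0, 0.001]]
contact_force: [0.0, -0.3, -3.0]
opening: 0.0522
shift mm [-2.4  3.3 -1.5] t 3.75 [ 0.4432 -0.0237  0.0073] F [ 0.  -0.3 -3. ] open 0.0522 q [-0.17 -0.05  2.11  0.    1.08 -1.47]
```

```bash
python3 - <<'E'
from ring import *
for n in ['wrist','side','scene']:
    c=arm.calibration(n);p,d=arm.camera(n); cv2.imwrite(f'pics/{n}2.png',p[:,:,::-1])
a=cv2.imread('pics/side2.png'); a=a[170:290,120:260]; b=cv2.imread('pics/scene2.png')[110:230,175:315]; w=cv2.imread('pics/wrist2.png')
cv2.imwrite('pics/c2.png',np.hstack([cv2.resize(a,(395,338),interpolation=2),cv2.resize(b,(395,338),interpolation=2)]))
E
```

```text
(no output)
```

View pics/c2.png

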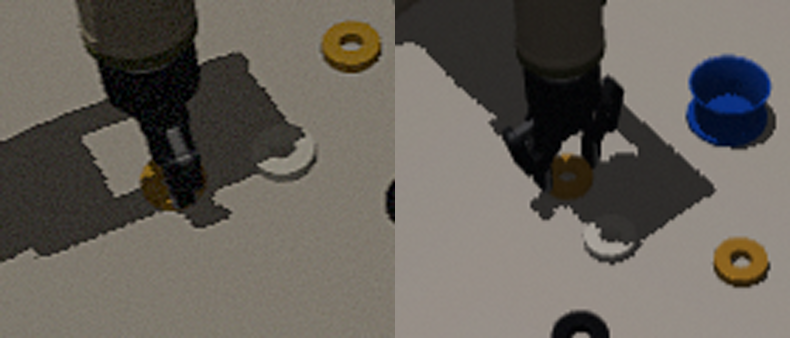

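View pics/wrist2.png

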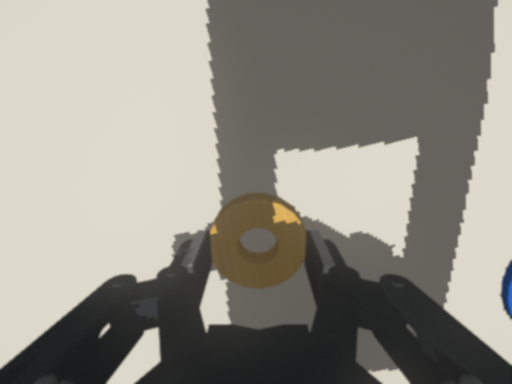

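The ring at (258,240) sits between both fingertips and roughly centred. The opening reads 52 mm where I expected 56, so I'll lift and check.

```bash
python3 -m pendant '[[[0,-15,0],0],[[0,-45,0],0],[[0,-90,0],0],[[0,-110,0],0],[[0,-110,0],0],[[0,-110,0],0]]'; python3 - <<'E'
from ring import *
c=arm.calibration('wrist');p,d=arm.camera('wrist'); cv2.imwrite(f'pics/w3.png',p[:,:,::-1]);np.save('pics/w3.npy',d)
hsv=cv2.cvtColor(p,cv2.COLOR_RGB2HSV); m=cv2.inRange(hsv,(8,110,20),(35,255,255))
N,L,st,ce=cv2.connectedComponentsWithStats(m); s=arm.read_state(); R=np.array(s['ee_rot'])
for i in range(1,N):
    if st[i,4]>300:
        v,u=np.nonzero(L==i);W=world(c,u,v,d[v,u]); k=(d[v,u]>0)
        T=((W[k]-s['eef_pos'])@R)*1000
        print(st[i],'n',len(T),'toolframe min',np.percentile(T,2,0).round(1),'max',np.percentile(T,98,0).round(1),'mean',T.mean(0).round(1))
        A=np.c_[T[:,0],T[:,2],np.ones(len(T))]; 
        k=T[:,1]<np.percentile(T[:,1],80); print('tilt fit y=ax+bz+c',np.linalg.lstsq(A[k],T[k,1],rcond=None)[0].round(3))
E
python3 to.py '[0.526,0.1625,0.13]'
```

```text
time_s: 4.5
eef_pos: [0.4423, -0.0237, 0.1162]
ee_rot: [[0.963, 0.003, 0.27], [-0.27, -0.0, 0.963], [0.003, -1.0, 0.001]]
contact_force: [-0.1, 0.0, -2.3]
opening: 0.0521
[ 224  197   82   87 3668] n 3649 toolframe min [-25.5 -10.7 -15.2] max [20.1 -2.7 24.2] mean [-1.9 -9.2  7.7]
tilt fit y=ax+bz+c [ 1.00e-03  1.00e-03 -9.71e+00]
shift mm [ 31.1 -14.7 201.9] t 4.55 [ 0.4415 -0.0235  0.1152] F [-0.1 -0.4 -2.6] open 0.0524 q [-0.17 -0.22  2.05  0.    1.32 -1.47]
```

View pics/w3.png

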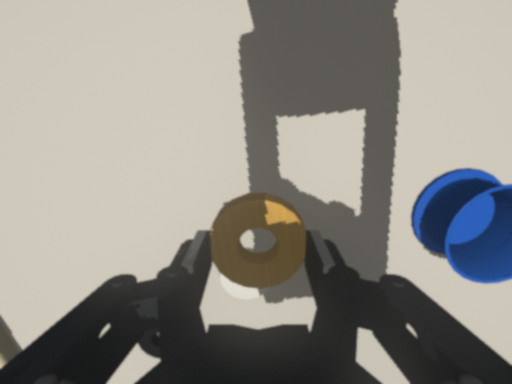

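The ring is held level: the tilt fit is about 0, its bottom is ~4 mm below the TCP, and its centre is 3 mm along -x of the tool. Next I carry it over the tube.

```bash
python3 -m pendant '[[[6,-8,45],0],[[14,-8,95],0],[[22,-8,145],0],[[30,-8,180],0],[[33,-8,195],0],[[34,-8,202],0],[[34,-8,202],0],[[34,-8,202],0]]'; python3 to.py '[0.5286,0.162,0.063]'
```

```text
time_s: 5.35
eef_pos: [0.528, 0.1605, 0.1223]
ee_rot: [[0.963, -0.001, 0.271], [-0.271, -0.001, 0.963], [-0.001, -1.0, -0.001]]
contact_force: [0.1, -0.1, -2.4]
opening: 0.0523
shift mm [ 0.3 59.3  1.7] t 5.35 [0.528  0.1605 0.1223] F [ 0.1 -0.1 -2.4] open 0.0523 q [ 0.2   0.08  1.74 -0.    1.32 -1.09]
```

```bash
python3 -m pendant '[[[0,30,1],0],[[0,48,1],0],[[0,57,1],0],[[0,58,1],0],[[0,58,1],0],[[0,58,1],0],[[0,58,1],0]]'; python3 to.py '[0.5286,0.162,0.063]'; python3 - <<'E'
from ring import *
for n in ['side','scene']:
    p,d=arm.camera(n); cv2.imwrite(f'pics/{n}4.png',p[:,:,::-1])
a=cv2.imread('pics/side4.png'); a=a[90:210,95:235]; b=cv2.imread('pics/scene4.png')[70:190,225:365]
cv2.imwrite('pics/c4.png',np.hstack([cv2.resize(a,(395,338),interpolation=2),cv2.resize(b,(395,338),interpolation=2)]))
E
```

```text
time_s: 6.05
eef_pos: [0.5291, 0.1615, 0.0657]
ee_rot: [[0.963, 0.001, 0.271], [-0.271, -0.0, 0.963], [0.001, -1.0, 0.0]]
contact_force: [0.5, 0.4, -2.1]
opening: 0.0521
shift mm [-0.6  2.7  0.3] t 6.05 [0.5291 0.1615 0.0657] F [ 0.5  0.4 -2.1] open 0.0521 q [ 0.2   0.15  1.78 -0.    1.21 -1.09]
```

View pics/c4.png

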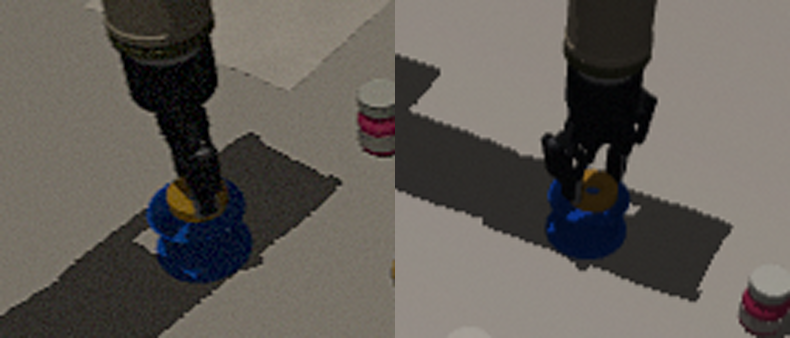

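The ring sits centred over the mouth and just above the rim, so I'm releasing it.

```bash
python3 -m pendant '[[[-0.5,2,0],0],[[-0.5,2,0],0],[[-0.5,2,0],0],[[-0.5,2,0],0],[[-0.5,2,0],0]]' 78; python3 -m pendant '[[[0,-30,0],0],[[0,-65,0],0],[[0,-75,0],0],[[0,-75,0],0]]'; python3 - <<'E'
from ring import *
c=arm.calibration('wrist');p,d=arm.camera('wrist'); cv2.imwrite(f'pics/w5.png',p[:,:,::-1])
p,d=arm.camera('scene'); b=p[70:190,225:365,::-1]; p,d=arm.camera('side'); a=p[90:210,95:235,::-1]
cv2.imwrite('pics/c5.png',np.hstack([cv2.resize(a,(395,338),interpolation=2),cv2.resize(b,(395,338),interpolation=2)]))
E
python3 to.py '[0.657,-0.0045,0.13]'
```

```text
time_s: 6.65
eef_pos: [0.5283, 0.1617, 0.0633]
ee_rot: [[0.963, 0.0, 0.271], [-0.271, -0.0, 0.963], [0.0, -1.0, -0.0]]
contact_force: [-0.0, -0.2, -0.7]
opening: 0.0779
time_s: 7.05
eef_pos: [0.5301, 0.1621, 0.1408]
ee_rot: [[0.963, 0.005, 0.271], [-0.271, 0.001, 0.963], [0.005, -1.0, 0.002]]
contact_force: [0.6, -0.2, 0.0]
opening: 0.0784
shift mm [ 169.8    6.5 -124.7] t 7.2 [0.5274 0.1615 0.1367] F [-0.2 -0.6 -1.3] open 0.0781 q [ 0.2   0.07  1.73 -0.    1.35 -1.09]
```

View pics/w5.png

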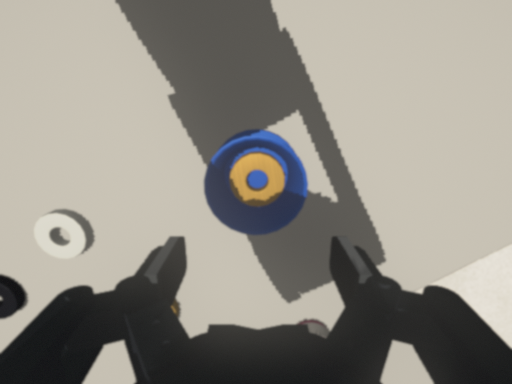

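View pics/c5.png

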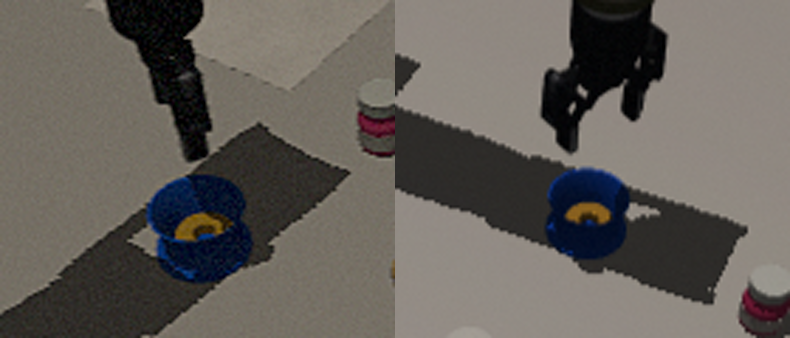

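Ring A lies flat inside the bore: wrist view (258,180), and both fixed views agree. Next is brass B.

```bash
python3 -m pendant '[[[40,0,-28],0],[[80,0,-58],0],[[120,0,-88],0],[[150,0,-110],0],[[165,3,-120],0],[[168,6,-124],0],[[168,6,-124],0],[[168,6,-124],0]]'; python3 - <<'E'
from ring import *
c=arm.calibration('wrist');p,d=arm.camera('wrist'); cv2.imwrite(f'pics/w6.png',p[:,:,::-1]); fit(p,d,c)
E
python3 to.py '[0.656,-0.004,0.005]'
```

```text
time_s: 8.0
eef_pos: [0.6542, -0.0024, 0.1293]
ee_rot: [[0.963, -0.004, 0.27], [-0.27, -0.0, 0.963], [-0.004, -1.0, -0.001]]
contact_force: [-0.3, 0.8, 0.1]
opening: 0.078
[417.   8.] 851 circle@z14 [538.3 164.3] r 22.9 depthmid [0.54445 0.1598  0.02145] top z 0.0215
[272. 188.] 686 circle@z14 [658.7   4. ] r 24.8 depthmid [0.65805 0.0068  0.0155 ] top z 0.0155
[238. 188.] 335 circle@z14 [651.6 -19.9] r 17.7 depthmid [ 0.65125 -0.0233   0.0155 ] top z 0.0156
shift mm [  2.4 124.8  -1.2] t 8.05 [ 0.6545 -0.0022  0.1298] F [0.4 1.  0.5] open 0.0781 q [-0.08  0.34  1.43 -0.    1.37 -1.38]
```

View pics/w6.png

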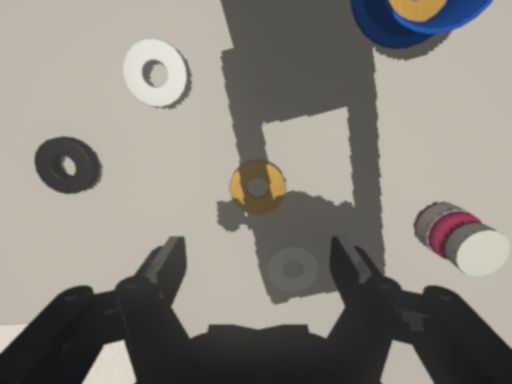

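Brass B is at (258,187), centred between the fingers, and the shadowed ring at (292,268) is the white one. Ring A's top reads z≈0.0215, which means it is flat on the tube floor (6+14 mm).

```bash
python3 - <<'E'
from h import *
c=arm.calibration('wrist'); print(planez(c,np.array([258.]),np.array([186.]),.014))
E
python3 -m pendant '[[[1,40,-1.5],0],[[1,80,-1.5],0],[[1,100,-1.5],0],[[1,115,-1.5],0],[[1,125,-1.5],0],[[1,125,-1.5],0],[[1,125,-1.5],0]]'; python3 to.py '[0.6555,-0.004,0.005]'
```

```text
[[ 0.65550117 -0.00286665  0.014     ]]
time_s: 8.75
eef_pos: [0.6556, -0.0037, 0.0062]
ee_rot: [[0.963, -0.001, 0.27], [-0.27, -0.0, 0.963], [-0.001, -1.0, -0.001]]
contact_force: [0.3, 1.0, 0.1]
opening: 0.0777
shift mm [-0.   1.2 -0.3] t 8.75 [ 0.6556 -0.0037  0.0062] F [0.3 1.  0.1] open 0.0777 q [-0.08  0.48  1.5  -0.    1.17 -1.38]
```

```bash
python3 -m pendant '[[[0,0,0],0],[[0,0,0],0],[[0,0,0],0],[[0,0,0],0],[[0,0,0],0],[[0,0,0],0],[[0,0,0],0]]' 45 50 && python3 -m pendant '[[[0,-15,0],0],[[0,-45,0],0],[[0,-90,0],0],[[0,-120,0],0],[[0,-120,0],0],[[0,-120,0],0]]'; python3 - <<'E'
from ring import *
c=arm.calibration('wrist');p,d=arm.camera('wrist'); cv2.imwrite(f'pics/w7.png',p[:,:,::-1])
hsv=cv2.cvtColor(p,cv2.COLOR_RGB2HSV); m=cv2.inRange(hsv,(8,110,20),(35,255,255))
N,L,st,ce=cv2.connectedComponentsWithStats(m); s=arm.read_state(); R=np.array(s['ee_rot'])
for i in range(1,N):
    if st[i,4]>300:
        v,u=np.nonzero(L==i);W=world(c,u,v,d[v,u]); k=(d[v,u]>0)
        T=((W[k]-s['eef_pos'])@R)*1000
        print(st[i],'n',len(T),'toolframe min',np.percentile(T,2,0).round(1),'max',np.percentile(T,98,0).round(1))
        A=np.c_[T[:,0],T[:,2],np.ones(len(T))]; 
        k=T[:,1]<np.percentile(T[:,1],80); print('tilt fit y=ax+bz+c',np.linalg.lstsq(A[k],T[k,1],rcond=None)[0].round(3))
E
python3 to.py '[0.5286,0.162,0.13]'
```

```text
time_s: 9.45
eef_pos: [0.6572, -0.0038, 0.0094]
ee_rot: [[0.963, 0.002, 0.27], [-0.27, -0.001, 0.963], [0.002, -1.0, -0.0]]
contact_force: [-5.9, 1.1, 11.0]
opening: 0.0513
time_s: 10.05
eef_pos: [0.6584, -0.0039, 0.1322]
ee_rot: [[0.963, 0.006, 0.27], [-0.27, -0.001, 0.963], [0.006, -1.0, 0.001]]
contact_force: [-0.0, -0.3, -0.3]
opening: 0.0451
[395   0  46  13 423] n 421 toolframe min [-153.1  106.6  111.8] max [-144.9  109.6  142.7]
tilt fit y=ax+bz+c [-2.80000e-02  9.00000e-03  1.02415e+02]
[ 202  152   44   53 1387] n 1381 toolframe min [-28.3 113.2 -53.6] max [ 19.7 117.3 -14.9]
tilt fit y=ax+bz+c [3.0000e-03 3.0000e-03 1.1446e+02]
shift mm [-168.5   -0.4  125. ] t 10.1 [ 0.6571 -0.0038  0.1301] F [-0.5  0.  -0.6] open 0.0453 q [-0.08  0.34  1.43 -0.    1.37 -1.38]
```

View pics/w7.png

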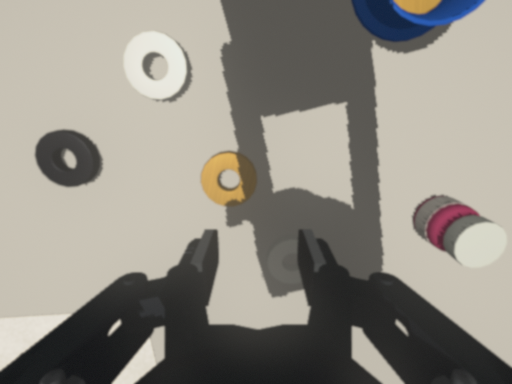

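The second grasp slipped. Only the fingertips caught the ring's upper edge, because the pads sit back from the TCP when open, and the ring shifted to (229,180). I'll open, re-measure and grip about 7 mm lower.

```bash
python3 -m pendant '[[[0,0,-9],0],[[0,0,-9],0],[[0,0,-9],0]]' 74; python3 - <<'E'
from ring import *
c=arm.calibration('wrist');p,d=arm.camera('wrist'); cv2.imwrite(f'pics/w8.png',p[:,:,::-1]); np.save('pics/w8.npy',d); fit(p,d,c)
g=p[140:240,180:300]; cv2.imwrite('pics/w8c.png',cv2.resize(g[:,:,::-1],(600,500)))
s=arm.read_state(); R=np.array(s['ee_rot'])
v,u=np.mgrid[225:300,130:390]; dd=d[225:300,130:390]; W=world(c,u,v,dd); T=((W-s['eef_pos'])@R)*1000; k=(dd>0)&(T[...,1]<30)&(T[...,1]>-60)
print('finger in tool frame: ymax',np.percentile(T[k][:,1],[90,98,99.8]).round(1), 'z at tips', T[k][T[k][:,1]>np.percentile(T[k][:,1],97)][:,[0,2]].mean(0).round(1))
for z in(-1,1):
    q=T[k]; q=q[q[:,2]*z>0]; print(z,len(q),q[:,1].max() if len(q) else None, np.abs(q[:,2]).min())
E
```

```text
time_s: 10.4
eef_pos: [0.6539, -0.0129, 0.1288]
ee_rot: [[0.963, 0.001, 0.271], [-0.271, -0.001, 0.963], [0.001, -1.0, -0.0]]
contact_force: [0.4, -1.0, -0.0]
opening: 0.0742
[432.   6.] 538 circle@z14 [541.9 165.3] r 19.1 depthmid [0.5467 0.1609 0.0216] top z 0.0215
[226. 181.] 959 circle@z14 [643.4 -36.9] r 25.2 depthmid [ 0.6429 -0.0408  0.0153] top z 0.0155
finger in tool frame: ymax [-19.2 -13.2 -10.5] z at tips [-0.6 -0.7]
-1 2388 -10.077613001075239 35.62018133687402
1 2443 -9.65029214158107 34.075095632277645
```

View pics/w8.png

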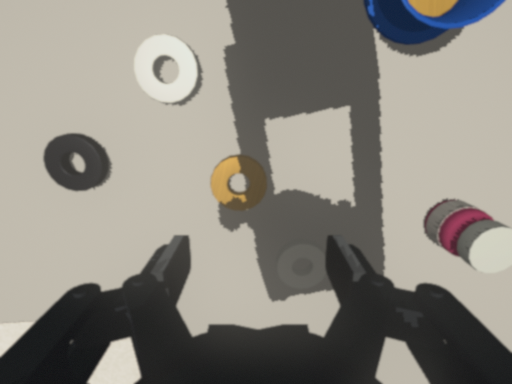

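The depth shows the open fingertips about 10 mm behind the TCP, so I can grip with the TCP at about z=-3 mm. Ring B is now at (238,183).

```bash
python3 - <<'E'
from h import *
c=arm.calibration('wrist'); P=planez(c,np.array([238.]),np.array([182.]),.014)[0]; print(P.round(4), c['origin'].round(4))
E
python3 to.py '[0.6475,-0.021,-0.003]'
```

```text
[ 0.6462 -0.0311  0.014 ] [0.5811 0.0074 0.2732]
shift mm [ -4.3 132.1  -9.8] t 10.45 [ 0.6541 -0.0127  0.1291] F [-1.4 -0.3  0. ] open 0.0741 q [-0.1   0.34  1.44 -0.    1.37 -1.39]
```

```bash
python3 - <<'E'
from ring import *
c=arm.calibration('side');p,d=arm.camera('side');fit(p,d,c,60)
E
python3 to.py '[0.6465,-0.030,-0.003]'
```

```text
shift mm [ -3.  132.3 -18.9] t 10.5 [ 0.6543 -0.0126  0.1293] F [ 0.2  0.  -0.4] open 0.074 q [-0.1   0.34  1.44 -0.    1.37 -1.39]
```

Align first while descending halfway, then check before going down.

```bash
python3 -m pendant '[[[-3,20,-18],0],[[-3,40,-18],0],[[-3,60,-18],0],[[-3,60,-18],0],[[-3,60,-18],0]]' 82;  python3 - <<'E'
from ring import *
c=arm.calibration('wrist');p,d=arm.camera('wrist'); cv2.imwrite(f'pics/w9.png',p[:,:,::-1]); fit(p,d,c)
E
python3 to.py '[0.6465,-0.030,-0.003]'
```

```text
time_s: 11.0
eef_pos: [0.6463, -0.029, 0.069]
ee_rot: [[0.963, 0.0, 0.27], [-0.27, -0.0, 0.963], [0.0, -1.0, -0.0]]
contact_force: [0.0, 0.2, -0.6]
opening: 0.0817
[269. 214.] 1602 circle@z14 [648.6 -29. ] r 27.0 depthmid [ 0.65095 -0.0262   0.01515] top z 0.0154
[229. 205.] 359 circle@z14 [637.3 -49.5] r 13.4 depthmid [ 0.63695 -0.0509   0.0155 ] top z 0.0155
shift mm [-0.6 73.2 -1.1] t 11.05 [ 0.6472 -0.0291  0.0702] F [ 0.9 -0.   0.8] open 0.0817 q [-0.12  0.38  1.5  -0.    1.26 -1.42]
```

View pics/w9.png

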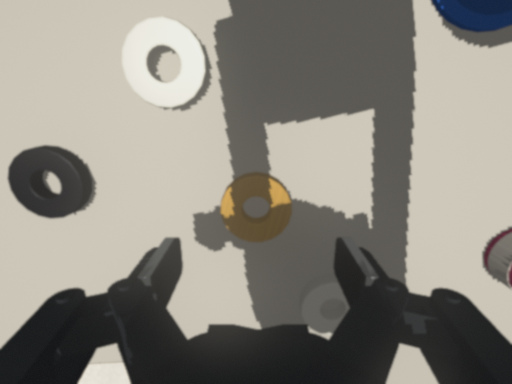

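Ring B is centred at (256,207) and clear of the white ring at (330,305). Descending to z≈-3 mm; at this opening the fingertips stay ≥7 mm above the TCP.

```bash
python3 -m pendant '[[[-0.5,30,-1],0],[[-0.5,55,-1],0],[[-0.5,66,-1],0],[[-0.5,72,-1],0],[[-0.5,72.5,-1],0],[[-0.5,72.5,-1],0],[[-0.5,72.5,-1],0]]'; python3 to.py '[0.6465,-0.030,-0.003]'
```

```text
time_s: 11.75
eef_pos: [0.6478, -0.03, -0.0006]
ee_rot: [[0.963, 0.005, 0.27], [-0.27, -0.001, 0.963], [0.005, -1.0, 0.0]]
contact_force: [0.5, 0.6, -0.5]
opening: 0.0821
shift mm [-1.3  2.4 -0.3] t 11.75 [ 6.478e-01 -3.000e-02 -6.000e-04] F [ 0.5  0.6 -0.5] open 0.0821 q [-0.13  0.47  1.53 -0.    1.14 -1.42]
```

```bash
python3 -m pendant '[[[-1,2,0],0],[[-1,2,0],0],[[-1,2,0],0],[[-1,2,0],0],[[-1,2,0],0],[[-1,2,0],0],[[-1,2,0],0],[[-1,2,0],0]]' 50 50
```

```text
time_s: 12.55
eef_pos: [0.6477, -0.0298, -0.0012]
ee_rot: [[0.963, 0.006, 0.27], [-0.27, -0.001, 0.963], [0.007, -1.0, 0.001]]
contact_force: [-2.6, -0.1, 6.5]
opening: 0.0542
```

```bash
python3 -m pendant '[[[0,-10,0],0],[[0,-25,0],0],[[0,-50,0],0],[[0,-90,0],0],[[0,-130,0],0],[[0,-130,0],0],[[0,-130,0],0]]'; python3 - <<'E'
from ring import *
c=arm.calibration('wrist');p,d=arm.camera('wrist'); cv2.imwrite(f'pics/w10.png',p[:,:,::-1])
hsv=cv2.cvtColor(p,cv2.COLOR_RGB2HSV); m=cv2.inRange(hsv,(8,110,20),(35,255,255))
N,L,st,ce=cv2.connectedComponentsWithStats(m); s=arm.read_state(); R=np.array(s['ee_rot'])
for i in range(1,N):
    if st[i,4]>1500:
        v,u=np.nonzero(L==i);W=world(c,u,v,d[v,u]); k=(d[v,u]>0)
        T=((W[k]-s['eef_pos'])@R)*1000
        print(st[i],'n',len(T),'toolframe min',np.percentile(T,2,0).round(1),'max',np.percentile(T,98,0).round(1))
        A=np.c_[T[:,0],T[:,2],np.ones(len(T))]; 
        k=T[:,1]<np.percentile(T[:,1],80); print('tilt fit y=ax+bz+c',np.linalg.lstsq(A[k],T[k,1],rcond=None)[0].round(3))
E
python3 to.py '[0.5286,0.162,0.13]'
```

```text
time_s: 13.25
eef_pos: [0.6482, -0.0299, 0.1317]
ee_rot: [[0.963, 0.011, 0.27], [-0.27, -0.002, 0.963], [0.011, -1.0, 0.001]]
contact_force: [-1.1, 0.3, -3.1]
opening: 0.0542
[ 211  202   99   91 4887] n 4869 toolframe min [-24.5 -20.1 -20.9] max [ 20.8 -11.7  24.6]
tilt fit y=ax+bz+c [ 3.0000e-03  1.0000e-03 -1.9066e+01]
shift mm [-165.6   -1.7  152.7] t 13.3 [ 0.6469 -0.0297  0.1294] F [ 0.1 -0.7 -3.2] open 0.0544 q [-0.12  0.31  1.46 -0.    1.35 -1.42]
```

View pics/w10.png

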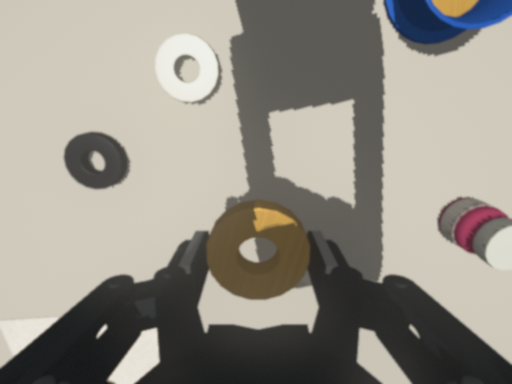

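Ring B is held level and deeper this time. Carrying it to the tube.

```bash
python3 -m pendant '[[[-35,-2,32],0],[[-70,-2,65],0],[[-105,-2,97],0],[[-135,-2,125],0],[[-155,-2,143],0],[[-166,-2,153],0],[[-166,-2,153],0],[[-166,-2,153],0]]'; python3 to.py '[0.5278,0.162,0.057]'
```

```text
time_s: 14.1
eef_pos: [0.5282, 0.1618, 0.1295]
ee_rot: [[0.963, 0.006, 0.27], [-0.27, -0.002, 0.963], [0.007, -1.0, -0.0]]
contact_force: [1.4, -0.2, -3.3]
opening: 0.0541
shift mm [-0.9 72.5  0.1] t 14.1 [0.5282 0.1618 0.1295] F [ 1.4 -0.2 -3.3] open 0.0541 q [ 0.21  0.07  1.74 -0.    1.32 -1.09]
```

```bash
python3 -m pendant '[[[-1,30,0],0],[[-1,55,0],0],[[-1,66,0],0],[[-1,71,0],0],[[-1,71,0],0],[[-1,71,0],0],[[-1,71,0],0]]'; python3 to.py '[0.5278,0.162,0.057]'; python3 - <<'E'
from ring import *
p,d=arm.camera('scene'); b=p[70:190,225:365,::-1]; p,d=arm.camera('side'); a=p[90:210,95:235,::-1]
cv2.imwrite('pics/c11.png',np.hstack([cv2.resize(a,(395,338),interpolation=2),cv2.resize(b,(395,338),interpolation=2)]))
E
```

```text
time_s: 14.8
eef_pos: [0.5289, 0.162, 0.0601]
ee_rot: [[0.963, 0.009, 0.27], [-0.27, -0.002, 0.963], [0.009, -1.0, 0.001]]
contact_force: [0.7, 0.5, -1.9]
opening: 0.0545
shift mm [-1.   3.  -0.3] t 14.8 [0.5289 0.162  0.0601] F [ 0.7  0.5 -1.9] open 0.0545 q [ 0.21  0.15  1.79 -0.    1.19 -1.09]
```

View pics/c11.png

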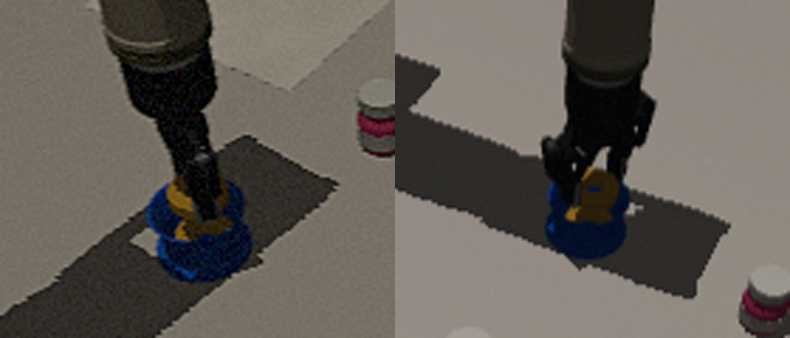

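Ring B is centred above the mouth, with ring A visible below it. I'll lower 3 mm more and release.

```bash
python3 -m pendant '[[[-1,3,0],0],[[-1,3,0],0],[[-1,3,0],0]]' && python3 -m pendant '[[[0,0,0],0],[[0,0,0],0],[[0,0,0],0],[[0,0,0],0],[[0,0,0],0],[[0,0,0],0]]' 78; python3 -m pendant '[[[0,-30,0],0],[[0,-70,0],0],[[0,-80,0],0],[[0,-80,0],0],[[0,-80,0],0]]'; python3 - <<'E'
from ring import *
c=arm.calibration('wrist');p,d=arm.camera('wrist'); cv2.imwrite(f'pics/w12.png',p[:,:,::-1]); fit(p,d,c)
p,d=arm.camera('scene'); cv2.imwrite('pics/scene12.png',p[:,:,::-1]);b=p[70:190,225:365,::-1]; p,d=arm.camera('side'); a=p[90:210,95:235,::-1]
cv2.imwrite('pics/c12.png',np.hstack([cv2.resize(a,(395,338),interpolation=2),cv2.resize(b,(395,338),interpolation=2)]))
E
```

```text
time_s: 15.2
eef_pos: [0.5275, 0.1624, 0.0566]
ee_rot: [[0.963, 0.008, 0.269], [-0.269, -0.002, 0.963], [0.008, -1.0, 0.001]]
contact_force: [-0.7, -0.0, -2.0]
opening: 0.0543
time_s: 15.8
eef_pos: [0.5275, 0.1624, 0.0567]
ee_rot: [[0.963, 0.008, 0.269], [-0.269, -0.002, 0.963], [0.008, -1.0, 0.001]]
contact_force: [-0.8, -0.1, -0.4]
opening: 0.0782
time_s: 16.3
eef_pos: [0.5264, 0.1625, 0.1358]
ee_rot: [[0.963, 0.007, 0.269], [-0.269, -0.002, 0.963], [0.007, -1.0, 0.0]]
contact_force: [-1.1, 0.5, -0.5]
opening: 0.0779
[258. 185.] 2151 circle@z14 [530.9 161. ] r 30.1 depthmid [0.52485 0.1632  0.0289 ] top z 0.0354
```

View pics/w12.png

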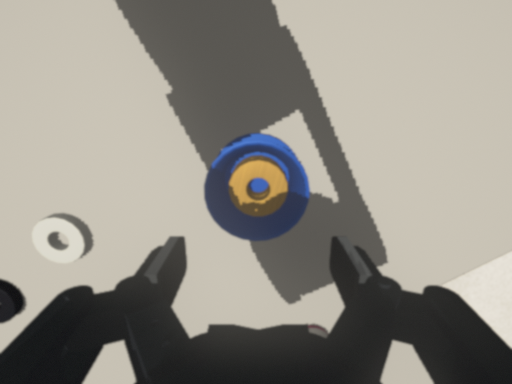

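View pics/c12.png

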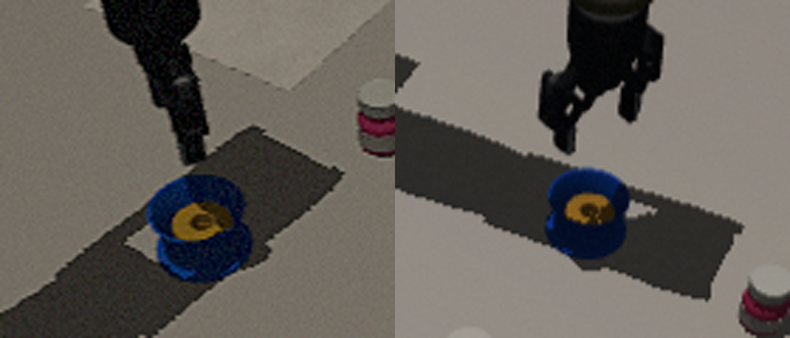

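View pics/scene12.png

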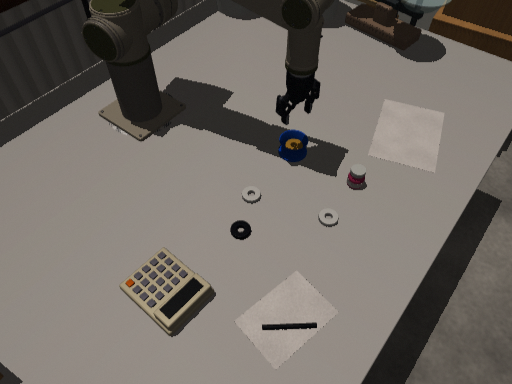

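The stack's top is level at z≈0.035 (expected 0.034 plus the ~1.5 mm bias seen before). The white rings (251,194) and (328,217), the black ring (241,230) and the jar (357,176) are where they started, and the gripper is clear.

```bash
python3 -c "
from cell import arm
print(arm.sign_off())"
```

```text
the job is handed in; nothing more can be done
None
```

Both brass rings are in the blue tube, stacked one on the other, and the job was handed in at about 16.5 s of the 48 s allowed.

- **Slip:** The first try at the second ring failed. The fingertips caught only its upper edge, and it was pushed about 25 mm along the table. I measured its new position, gripped about 7 mm lower and placed it.
- **Last checks:** All three cameras show a ring lying flat in the bore. The top of the stack reads 35 mm above the table against 34 mm expected, and after the first drop that ring's top read 21.5 mm against 20 mm. The extra 1 to 1.5 mm matches what the depth readings showed on other rings.
- **Left alone:** The black ring, the jar and both white look-alikes are at the same pixels as at the start.
- **Disagreement:** In the first pictures the networks reported a white ring as brass and missed one brass ring in both views, so I picked the brass rings by colour. The gripper opening read 52 to 54 mm on the 56 mm rings I held. No measured force came near the limits.

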